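# Press a clip-in bush home with the hand squeezer

## Robot

A 6-joint arm with a two-finger parallel gripper is mounted at the origin on a cart in front of the work surface, level with it; the furniture and walls round the work are solid. World frame = base frame: x ahead of the robot, y to its left, z up, the work surface at z = 0. Lengths are in mm, angles in degrees, forces in N, time in s.
With the tool pointing down it reaches from about 300 to 850 mm from the base axis. Payload 4.2 kg.
Tool frame: the origin (TCP) lies midway between the tips of the shut fingers; the grasp point (between the pads) lies 19 mm behind it (env.hold_point_z is the z of the grasp point in the tool frame, in mm); z points along the fingers, y is the direction in which the jaws open and shut (so a half turn about z gives the same grasp; the last joint's range is limited). The gripper opens to 91 mm and grips with 3 to 60 N. Pads are 32 mm wide; open, the fingers measure 118 mm over their backs; the gripper's body (76 mm by 178 mm) begins 60 mm behind the grasp point.
Start: joints at [70.646, 18.312, 89.639, -0, 72.044, -1.146], TCP at [179.677, 546.223, 213.976] pointing down, gripper open.
Joint ranges: [-177.97, 177.97], [-48.28, 115.42], [12.27, 149.76], [-77.06, 257.06], [2.81, 150.46], [-146.56, 146.56]. Speed limits (degrees/s): [147.25, 147.25, 180, 180, 180, 180].

## Interface

Orientations are given as [roll, pitch, yaw] about the fixed x, y, z axes, in that order (R = Rz(yaw) Ry(pitch) Rx(roll)).
In Python, from workcell import env, grab_frame, camera_params, spotter gives the robot as it stands. The module is installed in compiled form; this text tells all that it offers.
- The arm moves only by the shell command python3 -m jog 'ROWS' [FORCE]. ROWS is text: rows parted by semicolons, each of 7 numbers parted by spaces: the turn, a rotation vector about the world's x, y, z in units of 5 degrees (1.0 is 5 degrees), then the shift along the world's x, y, z in units of 25 mm (1.0 is 25 mm), then the opening, from 0 (shut) to 1 (fully open). A call has 1 to 5 rows; each row is the pose to reach, as a shift and turn from the pose commanded when the call began; what a row does not reach only later rows make up. A row lasts 1/8 s, in which the tool goes at most 62.5 mm and 10.7 degrees, less where a joint would pass 70% of its speed; a pose out of reach is approached as far as the arm can. A call with a gripper value outside its range is refused whole. The fingers move at their own pace and stop on an object; FORCE is the grip in N (left out, the last holds). Time passes only in rows, so rows that repeat a pose let the fingers close. It gives the time, the measured TCP pose, the force and the opening at its end, in the units of the state.
- env.state(): the state, without advancing time (a new reading comes with each control period).
- grab_frame(name): name is "scene" or "top" or "wrist"; returns the picture (400x640x3 uint8, red, green, blue); there is no depth.
- camera_params(name): a dict with "K" (3x3 intrinsics, pixels), "rvec" (rotation vector, rad) and "tvec" (3), from world to camera coordinates, as OpenCV has them. Camera axes: x right, y down, z forward; pixel columns grow to the right and rows downward; lengths in mm; the calibration is good to about 2 mm. The wrist camera is an equidistant fisheye: a pixel r from the principal point sees the ray r / f radians off the axis. A picture is of the moment at which its call begins: read the wrist's pose just before it. camera_params takes no time and is no camera call; for the wrist camera it gives the pose at the moment of the call.
- env.job_done(): hands the job in, once; it reports no verdict.
Trained networks look in the newest picture that a camera, given by its name, has taken for a name from the list of things; names that differ only in an ending like _2 or _b are one class to them, and where a whole thing is asked for, a point or a joint stands for the part that bears it (a point fixed in the world has none). Each returns a list of dicts, best first, with "conf" (0 to 1); they miss things now and then, are a little off and sometimes report something else, mostly with a low value. They report only what shows in the picture. A call takes as long as a camera call. They do not tell look-alikes from the thing itself.
- spotter.look_for(query, camera): "box" ([left, top, width, height] in pixels, round what is visible of it).
- spotter.trace(query, camera): "region" (400x640 bool, what is visible of it) and "box" ([left, top, width, height] in pixels, round what is visible of it).
The state is a dict: "time_s": time; "qpos": joint angles; "qvel": joint speeds; "effort": joint torques, N m; "ee_pos": TCP position; "ee_rot": TCP orientation; "force": force on the tool from outside, world axes, zero at the start; "torque": the same for the moment, N m; "gripper_width": finger opening in mm.
Only numpy, scipy, OpenCV 4.12 (cv2) and the standard library are available. Lean on these libraries where they do the work, as an engineer would, in place of code of your own. Each camera call takes 0.05 s, during which the arm holds its last target. There are 200 camera calls.

## Task

One of the two bearing blocks still has its white clip-in bush standing out of the housing. Set that block on the key of the hand squeezer's nest, bush towards the ram, and squeeze the two handles until the bush clicks home; ease off as soon as it gives, because squeezing hard after the click cracks the thin flange. Then take the block out and put it in the grey bin. Leave the finished block and the ring gauge where they are.

Things in the scene. Friction and masses are not known exactly. Their poses are not given: they have to be found in the camera images.
- block_centre (a point): Middle of the bearing block to finish: plain aluminium housing with round shoulders, 40 mm long (x, the bush's axis), 30 mm across its flat sides (y; grip here from above), 40 mm high, 0.10 to 0.17 kg, loose, upright on the bench, this point 20 mm up. Its white bush sticks out of the -x end; the +x end is plain. A key groove 13 mm wide, 6 mm deep runs along x under it.
- bush_flange (a point): Centre of the outer face of the white bush's flange (23 mm across, 2 mm thick), on the block's axis, 25.9 to 26.5 mm from the block's middle at the start and 22 mm when home.
- bush (a joint): How far the bush has gone into the block (m): 0 to 0.0006 at the start, 0.0045 when home. A sprung barb resists: the push at the ram grows to about 11 N at 1.5 to 2 mm, then falls; past about 3.5 mm the bush snaps home by itself, 1 mm ahead of the ram, and stays.
- nest (a point): Where the block's middle comes in the hand squeezer (grey C-frame on a dark 205 x 64 mm bench plate, fixed, top 64 mm up): 40 mm above the bench, 20 mm above the bed. x runs from handles to anvil; the block's x must point the same way. The bed is a web 26 mm wide with a key along x, 9 mm wide, 4.5 mm high, for the block's groove; beside the web, fingers have room down to the plate, 8 mm up.
- ram_face (a point): Centre of the face (21 mm across) of the ram, which slides along the squeezer's x, 31 mm behind the nest point when open. A block set at the nest point has 4.5 mm between ram and flange, and 2.5 to 11.5 mm between its +x end and the steel anvil, whose screw is set differently each time. The ram first pushes the block up to the anvil, then presses the bush.
- ram: The ram itself (origin at the squeezer's foot under the nest). A push of over 18 N between it and the block cracks the flange: that is about 15 N on each grip.
- handle_l_grip (a point): Where to squeeze the left (+y) handle: on the axis of its black rubber grip, a level round bar 13 mm thick, 40 mm above the bench, nothing below it; the grip runs on 26 mm either way. Open, the grip points are 54 mm apart (67 mm over the outsides), 180 mm from the nest, towards the robot. Each handle turns on an upright pin 100 mm from its grip point; they are linked and move alike.
- handle_r_grip (a point): The same point on the right (-y) handle. The ram advances 2 mm for every 3 mm the grips come together and pushes 1.5 times as hard as each grip is pushed beyond the return springs' 2 to 3.5 N. So each grip feels a peak of 11 to 12 N, then a drop to about 3.5 N: the click. It comes after 17 to 31 mm of closing, by the anvil's setting; about 2 mm later the ram meets the seated flange and the force climbs steeply.
- bin_floor (a point): Middle of the inner floor (2 mm above the bench) of the small grey open parts bin, fixed, 146 mm long (its x), 105 mm wide (its y), walls 52 mm high and 2 to 3 mm thick, the -x end wall only 30 mm high; its x points roughly to the robot's left.
- done_block_centre (a point): Middle of a second bearing block, the same but for its bush, whose flange already lies against the housing; to be left alone. Instrument cases stand close behind and to the left of the two blocks: come in from well above.
- ring_gauge_centre (a point): Middle of a steel ring gauge, 60 mm across and 18 mm high, flat on the bench; to be left alone.
Things that resemble listed ones, but are neither listed nor needed, are in the scene too. What is shaped like the part that bears block_centre but green or turquoise is not meant.

How it is judged (in metres and radians):
On the way, in this order (a step that is already met when the one before it is completed fails the run):
1. the block stands in the nest on the key, bush towards the ram and still out (x of block_centre in the frame of nest between -0.0145 and 0.0145 m and y of block_centre in the frame of nest between -0.003 and 0.003 m and z of block_centre in the frame of nest between -0.0025 and 0.0025 m and angle between the x axis of block_centre and the x axis of nest, either way round below 0.12 rad and value of joint bush below 0.002 m), for 0.2 s.
2. the bush is pressed home while the block stands in the nest (x of block_centre in the frame of nest between -0.0145 and 0.0145 m and y of block_centre in the frame of nest between -0.003 and 0.003 m and z of block_centre in the frame of nest between -0.0025 and 0.0025 m and angle between the x axis of block_centre and the x axis of nest, either way round below 0.12 rad and value of joint bush above 0.004 m), for 0.2 s.
At the end, for the whole second after the job is handed in: The block lies or stands inside the grey bin, released and at rest (its middle within 68 mm along and 48 mm across of the bin's middle and under 35 mm above its floor), and its bush is home (over 4 mm of its 4.5 mm travel) (x of block_centre in the frame of bin_floor between -0.068 and 0.068 m and y of block_centre in the frame of bin_floor between -0.048 and 0.048 m and z of block_centre in the frame of bin_floor below 0.035 m and value of joint bush above 0.004 m and linear speed of block below 0.02 m/s); the robot touches nothing.
It fails at once if the ram pushes on the block or its bush with more than 18 N (the flange cracks) (contact force between ram and block above 18 N).
It fails at once if the finished block is moved by more than 20 mm (distance of done_block_centre from where it was at the start of the episode above 0.02 m).
It fails at once if the ring gauge is moved by more than 20 mm (distance of ring_gauge_centre from where it was at the start of the episode above 0.02 m).
It also fails if it takes over 64 s, if anything falls off the work surface, if the arm or the gripper's body presses on something with over 40 N, if the wrist force passes 120 N, or if a joint passes its speed limit or range.

## Working session

There is one attempt and no reset: what is moved stays moved. The work goes in short steps, Python scripts to look and compute and a shell command to move; the robot and the scene stay as the last step left them, time stands still between calls to the robot, and variables do not carry over. Pictures are saved under pics/ and viewed, about 8 in all and at most 12, crops included, and the job is handed in when it is done.

```bash
mkdir -p pics; cat > h.py <<'E'
import numpy as np, cv2
from workcell import env, grab_frame, camera_params, spotter
def snap(cam,name):
    im=grab_frame(cam); cv2.imwrite(f'pics/{name}.png',im[:,:,::-1]); return im
def ray(cam,uv,P=None):
    P=P or camera_params(cam); K=np.array(P['K']);R=cv2.Rodrigues(np.array(P['rvec'],float))[0];t=np.array(P['tvec'],float).ravel()
    x=(uv[0]-K[0,2])/K[0,0];y=(uv[1]-K[1,2])/K[1,1]
    if cam=='wrist':
        r=np.hypot(x,y);s=np.sin(r)/r if r>1e-9 else 1;d=np.array([x*s,y*s,np.cos(r)])
    else: d=np.array([x,y,1.])
    d=R.T@d; return -R.T@t, d/np.linalg.norm(d)
def at_z(cam,uv,z,P=None):
    o,d=ray(cam,uv,P); return o+d*(z-o[2])/d[2]
def proj(cam,X,P=None):
    P=P or camera_params(cam);K=np.array(P['K']);R=cv2.Rodrigues(np.array(P['rvec'],float))[0]
    c=np.atleast_2d(X)@R.T+np.array(P['tvec'],float).ravel()
    if cam=='wrist':
        rr=np.hypot(c[:,0],c[:,1]);th=np.arctan2(rr,c[:,2]);s=th/np.maximum(rr,1e-9);n=c[:,:2]*s[:,None]
    else: n=c[:,:2]/c[:,2:]
    return n*[K[0,0],K[1,1]]+[K[0,2],K[1,2]]
E
python3 - <<'E'
from h import *
a=snap('scene','s0');b=snap('top','t0');
for c in ('scene','top'):
    P=camera_params(c);o,d=ray(c,(320,200));print(c,o.round(),d.round(2),P['K'][0][0])
    for q in ('block_centre','bush_flange','ram','handle_l_grip','ring_gauge_centre','bush'):
        print(q,[(np.round(x['box']).astype(int).tolist(),round(x['conf'],2)) for x in spotter.look_for(q,c)][:5])
print(env.state())
E
```

```text
scene [  86. -824.  938.] [ 0.35  0.64 -0.68] 503.8476890435936
block_centre [([295, 226, 15, 21], 0.56), ([244, 176, 21, 19], 0.55)]
bush_flange [([240, 160, 5, 4], 0.58), ([297, 237, 10, 9], 0.49)]
ram [([322, 239, 127, 52], 0.52)]
handle_l_grip [([317, 262, 57, 11], 0.83), ([321, 238, 127, 51], 0.55)]
ring_gauge_centre [([358, 310, 26, 32], 0.56)]
bush [([296, 234, 8, 14], 0.42)]
top [ 326.  -28. 1094.] [ 0.18  0.02 -0.98] 438.9182014351527
block_centre [([235, 223, 16, 20], 0.75), ([329, 215, 19, 22], 0.55), ([299, 228, 13, 18], 0.32)]
bush_flange [([192, 230, 5, 13], 0.42)]
ram []
handle_l_grip [([391, 183, 20, 57], 0.69), ([393, 115, 42, 130], 0.32)]
ring_gauge_centre [([444, 213, 27, 26], 0.97)]
bush [([189, 226, 13, 9], 0.57)]
{'time_s': 0.7, 'qpos': array([ 7.06444523e+01,  1.83090802e+01,  8.96398334e+01,  1.01030322e-03,
        7.20456851e+01, -1.14491441e+00]), 'qvel': array([-0.01746584, -0.06065238,  0.05411371,  0.00422102, -0.0096263 ,
       -0.0318587 ]), 'effort': array([ 1.95219851e-03, -4.12225091e+01, -2.32199442e+01,  7.28782103e-02,
        3.73715884e-02, -5.46771247e-06]), 'ee_pos': array([179.6769979 , 546.20195017, 213.99856025]), 'ee_rot': array([ 1.79994581e+02, -8.53016874e-04,  1.61789055e+02]), 'force': array([0.14926098, 0.46667608, 0.45089574]), 'torque': array([ 0.03404988, -0.02218648,  0.00906914]), 'gripper_width': 91.6407792420121}
```

View pics/t0.png

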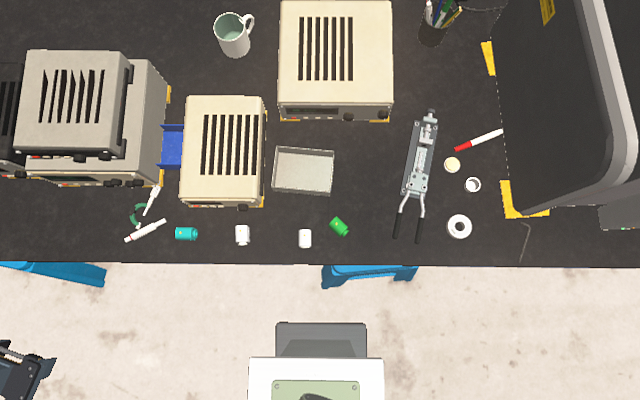

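View pics/s0.png

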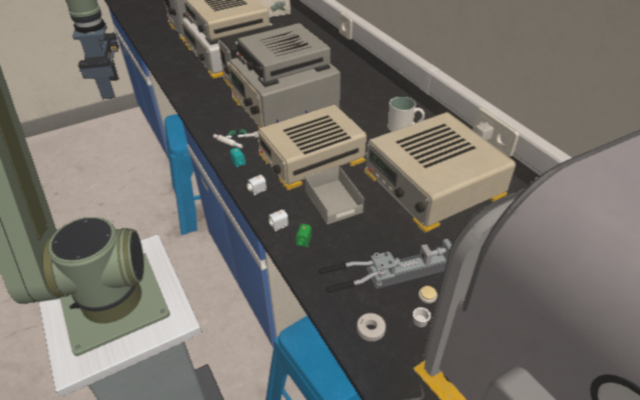

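The top view shows two pale blocks at (242,234) and (305,238), green decoys at (186,234) and (340,226), the bin at (303,170), and the squeezer at (418,165) with its handles towards the robot. The ring gauge is at (459,226). The scene view agrees. Next I'll locate these and zoom in.

```bash
python3 - <<'E'
from h import *
for n,uv,z in [('blkA',(242,234),30),('blkB',(305,238),30),('grip_l',(397,226),40),('grip_r',(418,230),40),('nest?',(421,160),40),('bin',(303,170),25),('anvil end',(432,112),60),('ring',(459,226),18),('binNL',(277,147),52),('binNR',(334,150),52),('binFL',(272,188),52),('binFR',(331,194),52)]:
    print(n,at_z('top',uv,z).round())
a=cv2.imread('pics/t0.png');s=cv2.imread('pics/s0.png')
A=cv2.resize(a[100:250,380:480],None,fx=4,fy=4,interpolation=cv2.INTER_CUBIC)
B=cv2.resize(a[215:255,225:325],None,fx=4,fy=4,interpolation=cv2.INTER_CUBIC)
C=cv2.resize(s[165:245,235:335],None,fx=4,fy=4,interpolation=cv2.INTER_CUBIC)
o=np.zeros((600,800,3),np.uint8);o[:,:400]=A;o[:160,400:]=B;o[170:490,400:]=C
cv2.imwrite('pics/c1.png',o)
E
```

```text
blkA [440. 182.  30.]
blkB [432.  28.  30.]
grip_l [ 462. -194.   40.]
grip_r [ 453. -244.   40.]
nest? [ 627. -257.   40.]
bin [603.  37.  25.]
anvil end [ 746. -284.   60.]
ring [ 466. -349.   18.]
binNL [654. 101.  52.]
binNR [648. -40.  52.]
binFL [550. 110.  52.]
binFR [537. -34.  52.]
```

View pics/c1.png

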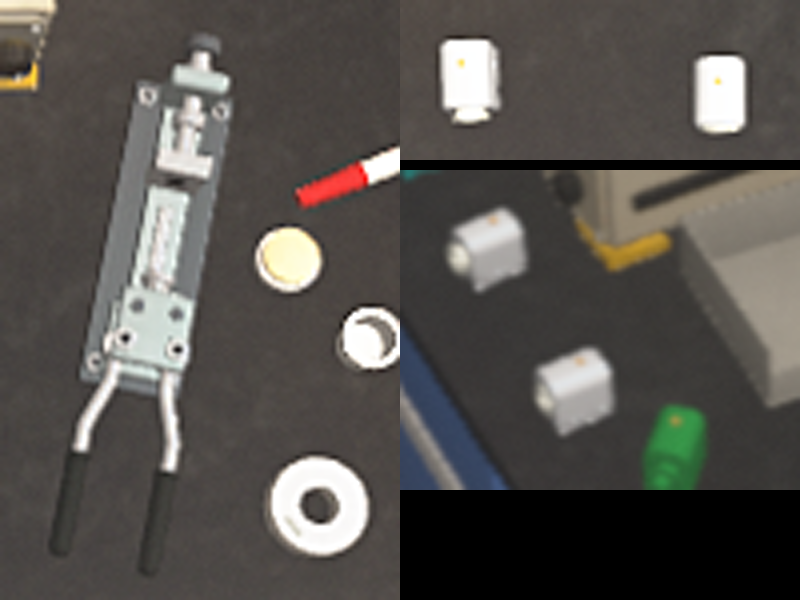

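Block A at about (440,182) has the bush standing out towards the robot, and block B's is seated. I'll move above A for a wrist check.

```bash
python3 -m jog '0 0 0.73 1.2 -1.7 0 1; 0 0 1.46 2.4 -3.4 0 1; 0 0 2.2 3.6 -5.1 0 1; 0 0 2.9 4.8 -6.8 0 1; 0 0 3.64 6 -8.5 0 1' && python3 -m jog '0 0 0 1.2 -1.7 0 1; 0 0 0 2.4 -3.4 0 1; 0 0 0 3.4 -5 0 1; 0 0 0 4.2 -6 0 1; 0 0 0 4.2 -6 0 1'
python3 - <<'E'
from h import *
P=camera_params('wrist');s=env.state();print(s['ee_pos'].round(1),s['ee_rot'].round(1),s['time_s'])
im=snap('wrist','w1');print(P['K'],ray('wrist',(320,200),P))
for q in ('block_centre','bush_flange'):
    for x in spotter.look_for(q,'wrist'):
        b=x['box'];c=(b[0]+b[2]/2,b[1]+b[3]/2);print(q,np.round(b),x['conf'],at_z('wrist',c,20,P).round())
for c in('top','scene'):
  print(c,[ (np.round(x['box']),x['conf']) for x in spotter.look_for('bush_flange',c)])
E
```

```text
time_s: 1.32
ee_pos: [330.5, 332.4, 214.2]
ee_rot: [180.0, 0.0, -179.9]
force: [0.2, -0.2, 0.4]
gripper_width: 91.0
time_s: 1.95
ee_pos: [435.7, 182.4, 214.0]
ee_rot: [180.0, 0.0, 179.8]
force: [-0.8, -0.3, 0.0]
gripper_width: 91.2
[435.7 182.4 214. ] [180.    0.  179.8] 1.95
[[309.70691629   0.         316.93833263]
 [  0.         309.70691629 199.34859427]
 [  0.           0.           1.        ]] (array([357.30667646, 183.08253578, 384.75349489]), array([ 0.28068034,  0.00941975, -0.95975508]))
block_centre [411. 170.  41.  27.] 0.8 [443. 329.  20.]
block_centre [307. 161.  24.  44.] 0.68 [442. 185.  20.]
block_centre [127. 182.  41.  37.] 0.68 [464. -48.  20.]
bush_flange [307. 161.  17.   8.] 0.44 [420. 181.  20.]
bush_flange [406. 175.  10.  18.] 0.44 [444. 301.  20.]
top [(array([192., 230.,   5.,  13.]), 0.42)]
scene [(array([240., 160.,   5.,   4.]), 0.58), (array([297., 237.,  10.,   9.]), 0.49)]
```

View pics/w1.png

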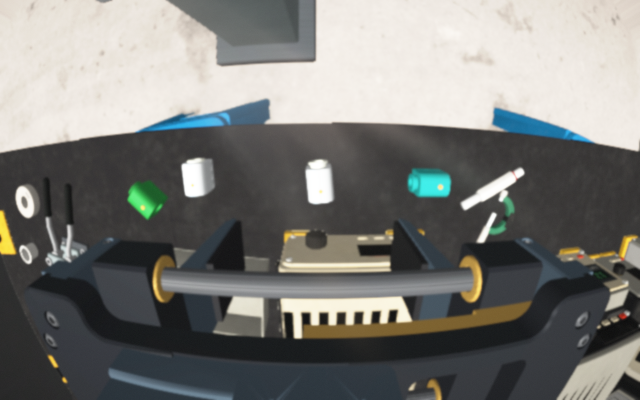

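The wrist view shows A's bush neck standing out at (319,163). B at (197,177) has none, so A is the block to finish. Next I'll fit its pose, and find the squeezer and bin in the top view.

```bash
cat > fit.py <<'E'
from h import *
from scipy.optimize import minimize
import sys
def model(bush=26.2):
    a=np.linspace(0,np.pi/2,5);r=9
    prof=[(15,-20),(-15,-20)]+[(sx*(15-r+r*np.cos(t)),20-r+r*np.sin(t)) for sx in(1,-1) for t in a]
    H=np.array([(x,y,z) for x in(-20,20) for y,z in prof])
    t=np.linspace(0,2*np.pi,16)
    F=np.array([(x,11.5*np.cos(u),11.5*np.sin(u)) for x in(-bush,-bush+2) for u in t])
    N=np.array([(x,9*np.cos(u),9*np.sin(u)) for x in(-bush+2,-19) for u in t])
    return H,F,N
def render(cam,p,P,z=20,S=4):
    yaw=p[2];R=np.array([[np.cos(yaw),-np.sin(yaw),0],[np.sin(yaw),np.cos(yaw),0],[0,0,1]])
    m=np.zeros((400*S,640*S),np.uint8)
    for q in model():
        uv=proj(cam,q@R.T+[p[0],p[1],z],P)
        h=cv2.convexHull(((uv+.5)*S).round().astype(np.int32)); cv2.fillConvexPoly(m,h,1)
    return m
def fit(cam,reg,P,p0,z=20,S=4):
    big=cv2.resize(reg.astype(np.float32),None,fx=S,fy=S,interpolation=cv2.INTER_LINEAR)>.5
    def cost(p):
        m=render(cam,(p[0],p[1],p[2]/30),P,z,S)>0
        return 1-(m&big).sum()/(m|big).sum()
    best=min((minimize(cost,[p0[0],p0[1],y],method='Nelder-Mead',options=dict(initial_simplex=np.array([[p0[0],p0[1],y],[p0[0]+4,p0[1],y],[p0[0],p0[1]+4,y],[p0[0],p0[1],y+3]]),xatol=.05,fatol=1e-4)) for y in(-4,0,4)),key=lambda r:r.fun)
    return best.x[:2].round(1),round(np.degrees(best.x[2]/30),1),round(best.fun,3)
E
python3 - <<'E'
from fit import *
for cam in('wrist','top','scene'):
    if cam!='wrist': grab_frame(cam)
    P=camera_params(cam)
    for x in spotter.trace('block_centre',cam):
        b=x['box'];c=at_z(cam,(b[0]+b[2]/2,b[1]+b[3]/2),20,P)
        if np.hypot(*(c[:2]-[440,182]))<35: print(cam,np.round(b),x['conf'],fit(cam,x['region'],P,(440,182)))
# gray threshold in wrist
im=cv2.cvtColor(cv2.imread('pics/w1.png'),cv2.COLOR_BGR2GRAY);P=camera_params('wrist')
n,l,st,c=cv2.connectedComponentsWithStats((im>110).astype(np.uint8))
k=l[185,319];print(st[k],fit('wrist',l==k,P,(440,182)))
im=cv2.cvtColor(cv2.imread('pics/t0.png'),cv2.COLOR_BGR2GRAY);P=camera_params('top')
n,l,st,c=cv2.connectedComponentsWithStats((im>110).astype(np.uint8))
k=l[234,242];print(st[k],fit('top',l==k,P,(440,182)))
P=camera_params('wrist')
print('case foot',at_z('wrist',(290,234),0,P),at_z('wrist',(300,262),0,P), env.state()['time_s'])
E
```

```text
wrist [303. 162.  29.  41.] 0.97 (array([440.4, 187.7]), np.float64(4.2), np.float64(0.064))
scene [249. 175.  18.  19.] 0.78 (array([441.7, 185.2]), np.float64(-12.0), np.float64(0.152))
[ 305  159   29   46 1158] (array([440.2, 187.5]), np.float64(4.2), np.float64(0.064))
[235 225  15  21 290] (array([441.6, 184.7]), np.float64(2.9), np.float64(0.037))
case foot [516.13974154 148.56135083   0.        ] [558.6216417  161.17761288   0.        ] 2.45
```

```bash
python3 -m jog '0 0 0.8 0.19 0.16 -2 1; 0 0 0.8 0.19 0.16 -4 1; 0 0 0.8 0.19 0.16 -6 1; 0 0 0.8 0.19 0.16 -7.6 1; 0 0 0.8 0.19 0.16 -8.3 1' && python3 -m jog '0 0 0 0 0 0 0.25; 0 0 0 0 0 0 0.25; 0 0 0 0 0 0 0.2; 0 0 0 0 0 0 0.2;0 0 0 0 0 0 0.2' 25
python3 -m jog '0 0 0 0 0 0 0.2;0 0 0 0 0 0 0.2' 25; python3 - <<'E'
from fit import *
grab_frame('wrist');P=camera_params('wrist');im=snap('wrist','w2')
for x in spotter.trace('block_centre','wrist'): print(np.round(x['box']),x['conf'])
E
```

```text
time_s: 3.08
ee_pos: [438.0, 187.4, 4.3]
ee_rot: [-179.9, -0.2, -176.0]
force: [0.6, 0.1, 0.2]
gripper_width: 91.2
time_s: 3.7
ee_pos: [439.6, 187.8, 6.9]
ee_rot: [180.0, 0.0, -176.0]
force: [0.2, 1.3, 0.2]
gripper_width: 44.0
time_s: 3.95
ee_pos: [439.4, 187.5, 6.6]
ee_rot: [-180.0, -0.0, -176.0]
force: [-0.4, -1.5, 2.7]
gripper_width: 29.9
[481. 230.  74.  32.] 0.76
[  1. 212.  59.  69.] 0.68
[288. 212.  59.  95.] 0.66
```

View pics/w2.png

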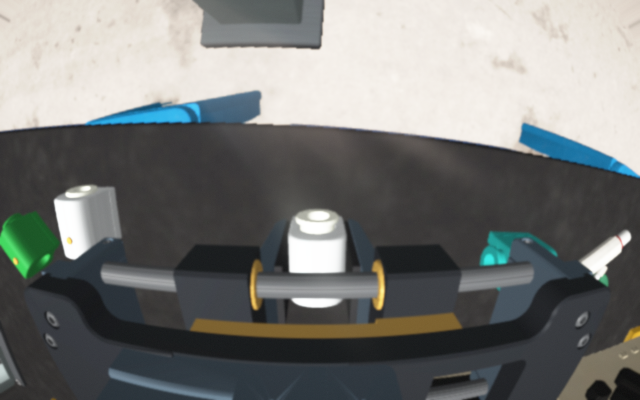

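Block A is held at width 29.9, with the bush flange at (318,216). Next I'll estimate the squeezer pose from the top image and the in-hand x offset.

```bash
python3 - <<'E'
from fit import *
f=lambda c,z:at_z('top',(c[0]/4+379.6,c[1]/4+99.6),z)[:2]
TL,TR,BL,BR=[f(c,8) for c in((140,83),(232,92),(82,380),(185,393))]
print('plate',*[p.round() for p in(TL,TR,BL,BR)],np.linalg.norm(TL-BL),np.linalg.norm(TL-TR))
ang=lambda v:np.degrees(np.arctan2(v[1],v[0]))
print('ang',ang(TL-BL),ang(TR-BR),ang((TL+TR-BL-BR)))
gl=(f((77,452),40)+f((60,555),40))/2;gr=(f((165,472),40)+f((148,573),40))/2
g=(gl+gr)/2;print('grips',gl,gr,np.linalg.norm(gl-gr),ang(gl-gr)-90)
for a in(ang((TL+TR-BL-BR)),ang(gl-gr)-90):
    d=np.array([np.cos(np.radians(a)),np.sin(np.radians(a))]);print(a,'nest',g+180*d)
# in-hand offset
im=cv2.cvtColor(cv2.imread('pics/w2.png'),cv2.COLOR_BGR2GRAY);P=camera_params('wrist');s=env.state()
print(s['ee_pos'],s['ee_rot'],'cols318 rows200..260',im[205:225,318],im[205:245:2,310])
for d in(-3,0,3):
    yaw=np.radians(4.);ax=np.array([np.cos(yaw),np.sin(yaw)]);H,F,N=model(26.2)
    R=np.array([[np.cos(yaw),-np.sin(yaw),0],[np.sin(yaw),np.cos(yaw),0],[0,0,1]])
    c=np.r_[s['ee_pos'][:2]+d*ax,20]
    uv=proj('wrist',F@R.T+c,P);uh=proj('wrist',H@R.T+c,P);print(d,'flange box',uv.min(0).round(1),uv.max(0).round(1),'housing',uh.min(0).round(1),uh.max(0).round(1))
x=[x for x in spotter.trace('block_centre','wrist') if 250<x['box'][0]<340]
if x:
    r=x[0]['region'];k=np.argwhere(r);print(k.min(0),k.max(0)); 
    print(fit('wrist',r,P,(440,187)))
cr=cv2.resize(cv2.imread('pics/w2.png')[195:315,270:370],None,fx=5,fy=5,interpolation=cv2.INTER_CUBIC);cv2.imwrite('pics/c2.png',cr)
E
```

```text
plate [ 744. -251.] [ 738. -310.] [ 546. -208.] [ 538. -273.] 202.32891981656334 59.819010461032796
ang -12.043041765945182 -10.577616973112521 -11.308542167927863
grips [ 463.36608642 -193.17476046] [ 452.41229624 -245.75774243] 53.711781875015646 -11.76724699127216
-11.308542167927863 nest [ 634.39456949 -254.76287281]
-11.76724699127216 nest [ 634.10633447 -256.17481263]
[439.38564534 187.53270721   6.59240422] [-1.79987748e+02 -7.14982505e-03 -1.75998654e+02] cols318 rows200..260 [ 74  76  81 101 136 176 234 254 255 255 255 255 255 255 252 231 203 239
 254 255] [ 79  83 132 187 233 242 241 213 216 255 255 255 255 255 236 172 175 191
 245 254]
-3 flange box [294.7 199.6] [337.7 216.3] housing [286.5 205.5] [345.7 299.8]
0 flange box [294.8 204.7] [337.6 221.9] housing [286.7 210.3] [345.6 304.3]
3 flange box [295.  209.7] [337.5 227.5] housing [286.9 215. ] [345.4 308.7]
[210 288] [306 346]
(array([441.8, 188.3]), np.float64(5.0), np.float64(0.331))
```

View pics/c2.png

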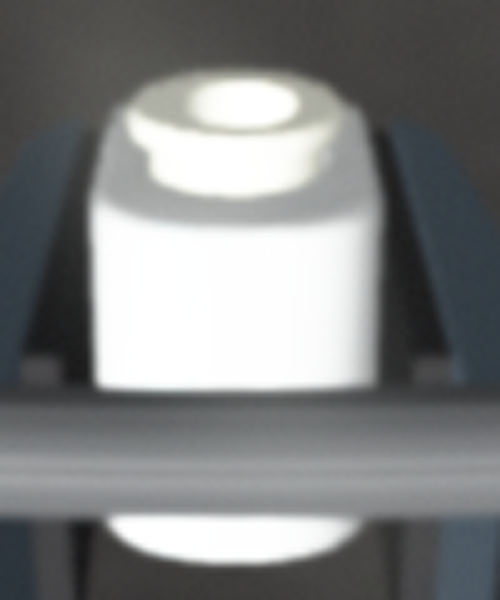

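The bush is clearly out, and the block's middle is about 2.4 mm ahead of the TCP. The nest estimate is about (634,-255.5) with yaw -11.5°. I'll lift and carry it over for a wrist look at the nest.

```bash
python3 -m jog '0 0 0 0 0 0.8 0.2;0 0 0 0 0 2.6 0.2;0 0 0 0 0 4.6 0.2;0 0 0 0 0 6.6 0.2;0 0 0 0 0 8.4 0.2' && python3 -m jog '0 0 -0.6 0.7 -1.7 0 0.2;0 0 -1.2 1.5 -3.5 0 0.2;0 0 -1.8 2.3 -5.3 0 0.2;0 0 -2.4 3.1 -7.1 0 0.2;0 0 -3.1 3.9 -8.9 0 0.2' && python3 -m jog '0 0 0 0.8 -1.8 0 0.2;0 0 0 1.6 -3.6 0 0.2;0 0 0 2.4 -5.4 0 0.2;0 0 0 3.2 -7.2 0 0.2;0 0 0 3.8 -8.8 0 0.2' && python3 -m jog '0 0 0 0 0 0 0.2;0 0 0 0 0 0 0.2'; python3 - <<'E'
from h import *
P=camera_params('wrist');s=env.state();print(s['ee_pos'].round(1),s['ee_rot'].round(1),s['gripper_width'],s['time_s'])
im=snap('wrist','w3')[:,:,::-1]
x0,y0=230,60
cr=cv2.resize(im[y0:y0+150,x0:x0+190],None,fx=4,fy=4,interpolation=cv2.INTER_CUBIC)
cv2.imwrite('pics/c3.png',cr)
for q in('ram','handle_l_grip','handle_r_grip'):
    for x in spotter.look_for(q,'wrist')[:3]: print(q,np.round(x['box']),x['conf'])
E
```

```text
time_s: 4.78
ee_pos: [439.1, 187.9, 217.9]
ee_rot: [180.0, 0.0, -176.0]
force: [0.2, 0.1, -2.4]
gripper_width: 30.1
time_s: 5.4
ee_pos: [537.1, -36.0, 215.8]
ee_rot: [180.0, -0.1, 168.4]
force: [1.0, 0.6, -2.8]
gripper_width: 29.9
time_s: 6.02
ee_pos: [632.4, -256.2, 215.1]
ee_rot: [179.9, -0.1, 168.5]
force: [-0.1, 0.6, -2.1]
gripper_width: 30.0
time_s: 6.28
ee_pos: [631.5, -254.2, 215.3]
ee_rot: [179.9, -0.1, 168.5]
force: [-0.9, 1.0, -1.5]
gripper_width: 29.9
[ 631.5 -254.2  215.3] [ 1.799e+02 -1.000e-01  1.685e+02] 29.903860448717523 6.275
ram [308. 148.  17.  13.] 0.5
handle_l_grip [329.   0.  15. 105.] 0.87
handle_r_grip [286.   0.  23. 102.] 0.98
```

View pics/c3.png

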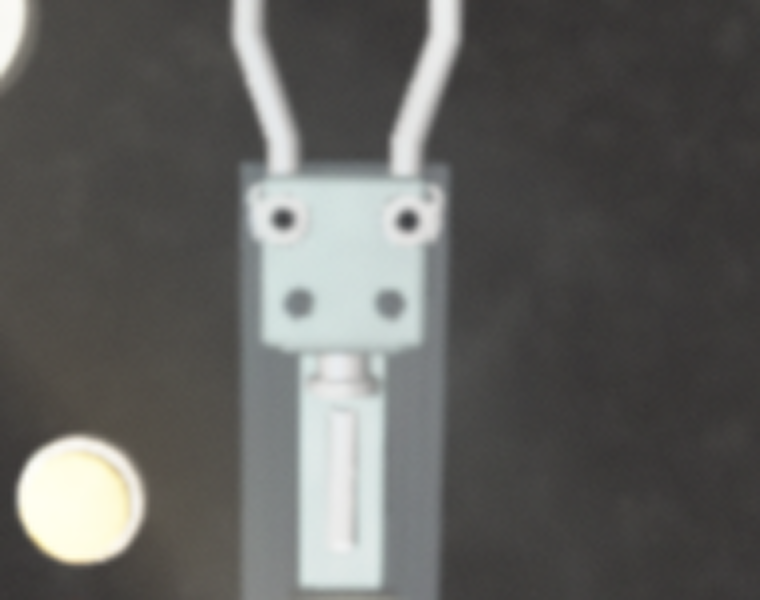

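The crop shows the ram disc with its front edge near crop (341,395), the key spanning (330–358, 410–550), the web at 299–384 and the pins at (283,219) and (408,219). I'll convert these to world coordinates.

```bash
python3 - <<'E'
from h import *
P=camera_params('wrist')
f=lambda c,z:at_z('wrist',(230+(c[0]+.5)/4-.5,60+(c[1]+.5)/4-.5),z,P)[:2]
ang=lambda v:np.degrees(np.arctan2(v[1],v[0]))
pts=dict(ram_rim_top=((341,393),50.5),ram_l=((379,382),40),ram_r=((305,382),40),key_near=((344,410),24.5),key_far=((344,550),24.5),
 webRn=((301,405),20),webRf=((299,580),20),webLn=((385,405),20),webLf=((383,580),20),
 plRn=((243,175),8),plRf=((244,590),8),plLn=((448,175),8),plLf=((440,590),8),plEndR=((250,163),8),plEndL=((445,163),8),
 pinR=((283,219),64),pinL=((408,219),64),webend=((341,588),20))
W={k:f(*v) for k,v in pts.items()}
for k,v in W.items(): print(k,v.round(1))
print('angles key',ang(W['key_far']-W['key_near']),'web',ang(W['webRf']-W['webRn']),ang(W['webLf']-W['webLn']),'plate',ang(W['plRf']-W['plRn']),ang(W['plLf']-W['plLn']),'pins',ang(W['pinL']-W['pinR'])-90)
print('pin dist',np.linalg.norm(W['pinL']-W['pinR']),'web w',np.linalg.norm(W['webLn']-W['webRn']),'plate w',np.linalg.norm(W['plLn']-W['plRn']))
d=lambda a:np.array([np.cos(np.radians(a)),np.sin(np.radians(a))])
a=-11.5;u=d(a);n=np.array([-u[1],u[0]]);o=np.array([634.2,-255.5])
for k,v in W.items(): print(k,'squeezer-frame rel guess',((v-o)@u).round(1),((v-o)@n).round(1))
E
```

```text
ram_rim_top [ 603.9 -249.5]
ram_l [ 604.4 -238.7]
ram_r [ 600.3 -259.2]
key_near [ 612.8 -250.6]
key_far [ 655.  -259.2]
webRn [ 609.4 -263. ]
webRf [ 663.  -275.1]
webLn [ 614.5 -238.4]
webLf [ 668.2 -249.5]
plRn [ 538.  -266.5]
plRf [ 666.2 -294.4]
plLn [ 550.4 -205.8]
plLf [ 678.8 -232.6]
plEndR [ 534.9 -263.7]
plEndL [ 546.6 -206. ]
pinR [ 554.  -254.5]
pinL [ 560.4 -222.9]
webend [ 668.1 -262.8]
angles key -11.547114105082256 web -12.683386911838703 -11.735281821986307 plate -12.267892505290549 -11.764101578038634 pins -11.521689919571841
pin dist 32.25626626988468 web w 25.173015389320227 plate w 61.95135253075967
ram_rim_top squeezer-frame rel guess -30.9 -0.2
ram_l squeezer-frame rel guess -32.5 10.5
ram_r squeezer-frame rel guess -32.5 -10.4
key_near squeezer-frame rel guess -21.9 0.6
key_far squeezer-frame rel guess 21.1 0.5
webRn squeezer-frame rel guess -22.8 -12.3
webRf squeezer-frame rel guess 32.1 -13.5
webLn squeezer-frame rel guess -22.7 12.8
webLf squeezer-frame rel guess 32.1 12.6
plRn squeezer-frame rel guess -92.1 -30.0
plRf squeezer-frame rel guess 39.2 -31.7
plLn squeezer-frame rel guess -92.0 32.0
plLf squeezer-frame rel guess 39.2 31.4
plEndR squeezer-frame rel guess -95.7 -27.8
plEndL squeezer-frame rel guess -95.7 31.0
pinR squeezer-frame rel guess -78.8 -15.0
pinL squeezer-frame rel guess -78.8 17.2
webend squeezer-frame rel guess 34.7 -0.4
```

The features agree with the nest at (634.2,-255.5): ram rim at -30.9 against the expected -31, web and pins symmetric, yaw about -11.7°. I'll descend in stages, watching the force.

```bash
python3 -m jog '0 0 0 0 0 -1.6 0.2;0 0 0 0 0 -3.2 0.2;0 0 0 0 0 -4.8 0.2;0 0 0 0 0 -5.8 0.2;0 0 0 0 0 -6 0.2' && python3 -m jog '0 0 0 0 0 0 0.2;0 0 0 0 0 0 0.2;0 0 0 0 0 0 0.2;0 0 0 0 0 0 0.2' && python3 -m jog '0 0 0 0 0 -0.4 0.2;0 0 0 0 0 -0.7 0.2;0 0 0 0 0 -1 0.2;0 0 0 0 0 -1.1 0.2;0 0 0 0 0 -1.2 0.2'; python3 -m jog '0 0 0 0 0 -0.1 0.2;0 0 0 0 0 -0.2 0.2; 0 0 0 0 0 -0.2 0.2'
```

```text
time_s: 7.1
ee_pos: [630.8, -253.5, 64.8]
ee_rot: [179.9, -0.2, 168.5]
force: [0.5, 0.2, -0.9]
gripper_width: 30.2
time_s: 7.6
ee_pos: [632.2, -254.9, 67.2]
ee_rot: [-180.0, 0.1, 168.5]
force: [-0.4, -0.6, -1.4]
gripper_width: 29.7
time_s: 8.22
ee_pos: [632.0, -254.8, 36.3]
ee_rot: [180.0, 0.0, 168.5]
force: [0.3, 0.1, -2.4]
gripper_width: 29.9
time_s: 8.6
ee_pos: [631.8, -254.7, 31.3]
ee_rot: [180.0, -0.0, 168.5]
force: [-0.4, -0.3, -2.0]
gripper_width: 29.9
```

```bash
python3 -m jog '0 0 0 0 0 -0.06 0.2;0 0 0 0 0 -0.12 0.2;0 0 0 0 0 -0.12 0.2' && python3 -m jog '0 0 0 0 0 -0.06 0.2;0 0 0 0 0 -0.08 0.2;0 0 0 0 0 -0.08 0.2'; python3 - <<'E'
from h import *
im=snap('wrist','w4')[:,:,::-1]
cv2.imwrite('pics/c4.png',cv2.resize(im[100:320,220:420],None,fx=2.7,fy=2.7,interpolation=cv2.INTER_CUBIC))
print(env.state()['force'])
E
```

```text
time_s: 8.98
ee_pos: [631.8, -254.7, 28.3]
ee_rot: [180.0, -0.0, 168.5]
force: [-0.6, 1.2, -2.9]
gripper_width: 29.7
time_s: 9.35
ee_pos: [632.0, -254.8, 26.6]
ee_rot: [180.0, 0.0, 168.5]
force: [-0.5, -0.2, -0.9]
gripper_width: 30.3
[-0.56951968  0.21436483 -1.47496659]
```

View pics/c4.png

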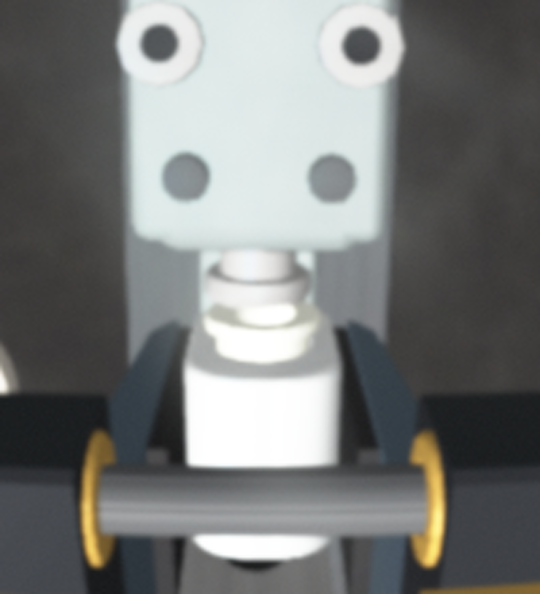

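It went down onto the key with no reaction force, with the ram just clear of the flange. I'll release, lift, and move over the grips to measure their centre line.

```bash
python3 -m jog '0 0 0 0 0 0 0.3;0 0 0 0 0 0 0.4;0 0 0 0 0 0 0.5;0 0 0 0 0 0 0.5' && python3 -m jog '0 0 0 0 0 0.5 0.5;0 0 0 0 0 1.5 0.5;0 0 0 0 0 3 0.6;0 0 0 0 0 5 0.8;0 0 0 0 0 7 1' && python3 -m jog '0 0 0 -1.7 0.35 0 1;0 0 0 -3.4 0.7 0 1;0 0 0 -5.1 1.05 0 1;0 0 0 -6.6 1.36 0 1;0 0 0 -6.96 1.43 0 1' && python3 -m jog '0 0 0 0 0 0 1;0 0 0 0 0 0 1;0 0 0 0 0 0 1'; python3 - <<'E'
from fit import *
P=camera_params('wrist');s=env.state();print(s['ee_pos'].round(1),s['ee_rot'].round(1),s['time_s'])
im=snap('wrist','w5')
for q in('handle_l_grip','handle_r_grip','block_centre'):
    for x in spotter.trace(q,'wrist')[:3]:
        b=x['box'];print(q,np.round(b),x['conf'],at_z('wrist',(b[0]+b[2]/2,b[1]+b[3]/2),40,P).round(1))
cv2.imwrite('pics/c5.png',im[:,:,::-1])
E
```

```text
time_s: 9.9
ee_pos: [632.0, -254.8, 26.6]
ee_rot: [180.0, 0.0, 168.5]
force: [-0.1, 0.8, -0.3]
gripper_width: 45.8
time_s: 10.52
ee_pos: [631.8, -254.7, 204.0]
ee_rot: [-180.0, 0.1, 168.5]
force: [1.2, -0.4, -0.5]
gripper_width: 72.2
time_s: 11.15
ee_pos: [456.3, -218.6, 202.7]
ee_rot: [-180.0, 0.1, 168.5]
force: [0.2, -0.8, -0.3]
gripper_width: 91.2
time_s: 11.52
ee_pos: [459.0, -219.3, 201.3]
ee_rot: [180.0, 0.0, 168.5]
force: [1.0, 0.4, -0.3]
gripper_width: 91.3
[ 459.  -219.3  201.3] [180.    0.  168.5] 11.525
handle_l_grip [321. 153.  29. 112.] 0.58 [ 492.3 -204.    40. ]
handle_r_grip [284. 151.  27. 115.] 0.67 [ 482.5 -245.6   40. ]
block_centre [306. 300.  22.  24.] 0.79 [ 628.2 -252.8   40. ]
block_centre [431. 140.  44.  37.] 0.65 [459.6 -57.9  40. ]
block_centre [615. 106.  25.  18.] 0.57 [438.  298.5  40. ]
```

View pics/c5.png

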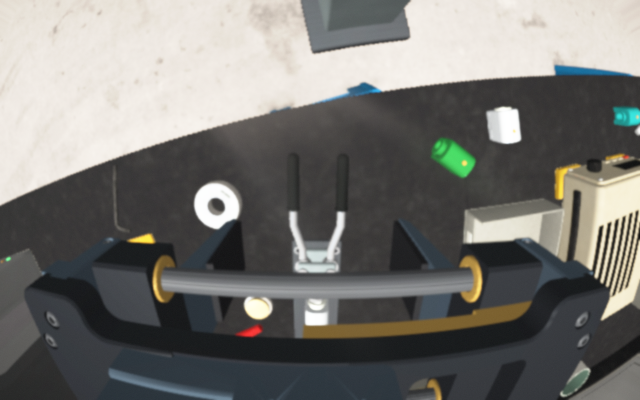

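Both grips are clear at columns 293 and 343, rows 153–212, and the block stands in the nest at (316,312). I'll compute the grip centre line.

```bash
python3 - <<'E'
from h import *
P=camera_params('wrist');im=cv2.cvtColor(cv2.imread('pics/w5.png'),cv2.COLOR_BGR2GRAY)
print(im[182,284:304],im[182,333:353])
u=np.array([np.cos(np.radians(-11.6)),np.sin(np.radians(-11.6))]);n=np.array([-u[1],u[0]]);s=env.state()['ee_pos'];print(s)
m=[]
for r in(160,170,182,195,205):
    c=[]
    for a,b in((282,304),(332,354)):
        w=np.clip(48-im[r,a:b].astype(float),0,None);w[w<8]=0;uc=(w*np.arange(a,b)).sum()/w.sum();c.append(at_z('wrist',(uc,r),40,P)[:2])
    q=(c[0]+c[1])/2;print(r,[x.round(1) for x in c],np.linalg.norm(c[1]-c[0]).round(1),'rel TCP: u',((q-s[:2])@u).round(1),'n',((q-s[:2])@n).round(1))
print('ends',at_z('wrist',(293,153),40,P),at_z('wrist',(343,212),40,P),at_z('wrist',(293,212),40,P))
E
```

```text
[65 67 65 58 58 58 58 57 58 55 53 49 45 42 44 51 58 63 65 66] [61 62 58 53 48 48 49 51 52 51 50 47 43 41 43 50 58 60 60 62]
[ 458.27430844 -219.07042385  201.19265472]
160 [array([nan, nan]), array([nan, nan])] nan rel TCP: u nan n nan
170 [array([nan, nan]), array([nan, nan])] nan rel TCP: u nan n nan
182 [array([nan, nan]), array([nan, nan])] nan rel TCP: u nan n nan
195 [array([nan, nan]), array([ 477.3, -189.2])] nan rel TCP: u nan n nan
205 [array([nan, nan]), array([ 488.7, -191.8])] nan rel TCP: u nan n nan
ends [ 419.53388146 -236.81745874   40.        ] [ 496.26442538 -196.00001687   40.        ] [ 484.90365015 -251.46423541   40.        ]<stdin>:9: RuntimeWarning: invalid value encountered in scalar divide
```

```bash
python3 - <<'E'
from h import *
P=camera_params('wrist');im=cv2.cvtColor(cv2.imread('pics/w5.png'),cv2.COLOR_BGR2GRAY).astype(float)
u=np.array([np.cos(np.radians(-11.6)),np.sin(np.radians(-11.6))]);n=np.array([-u[1],u[0]]);s=env.state()['ee_pos'];print(s)
for r in(165,175,182,190,200):
    c=[]
    for a,b in((282,305),(331,354)):
        L=im[r-1:r+2,a:b].mean(0);g=np.diff(L);h=len(g)//2
        e1=a+.5+(np.clip(-g[:h],0,None)*np.arange(h)).sum()/np.clip(-g[:h],0,None).sum();e2=a+.5+h+(np.clip(g[h:],0,None)*np.arange(len(g)-h)).sum()/np.clip(g[h:],0,None).sum()
        c.append(at_z('wrist',((e1+e2)/2,r),40,P)[:2]); print(round(e1,1),round(e2,1),end=' ')
    q=(c[0]+c[1])/2;print(r,[x.round(1) for x in c],np.linalg.norm(c[1]-c[0]).round(1),'u',((q-s[:2])@u).round(1),'n',((q-s[:2])@n).round(1))
E
```

```text
[ 458.27430844 -219.07042385  201.19265472]
287.8 298.9 335.6 348.8 165 [array([ 432.5, -239.3]), array([ 443.1, -187.3])] 53.1 u -21.2 n 1.6
287.5 299.0 335.9 348.8 175 [array([ 443.3, -241.8]), array([ 454.1, -189.1])] 53.8 u -10.1 n 1.6
287.6 299.3 335.7 348.4 182 [array([ 451.1, -243.3]), array([ 461.8, -190.9])] 53.5 u -2.2 n 1.6
287.5 299.2 335.6 347.8 190 [array([ 459.9, -245.4]), array([ 470.7, -192.9])] 53.6 u 6.9 n 1.4
287.5 299.2 336.1 347.6 200 [array([ 471.2, -248. ]), array([ 482.1, -194.8])] 54.3 u 18.4 n 1.4
```

```bash
python3 -m jog '0 0 0 0 0.03 -2 1;0 0 0 0 0.03 -4 1;0 0 0 0 0.03 -6 1;0 0 0 0 0.03 -7 1;0 0 0 0 0.03 -7.2 1' && python3 -m jog '0 0 0 0 0 0 0.9;0 0 0 0 0 0 0.8;0 0 0 0 0 0 0.77;0 0 0 0 0 0 0.77;0 0 0 0 0 0 0.77' 8 && python3 -m jog '0 0 0 0 0 0 0.74;0 0 0 0 0 0 0.74' &&  python3 -m jog '0 0 0 0 0 0 0.71;0 0 0 0 0 0 0.71'
```

```text
time_s: 12.35
ee_pos: [457.0, -217.8, 19.9]
ee_rot: [179.9, -0.2, 168.5]
force: [0.3, -0.1, 1.0]
gripper_width: 91.1
time_s: 12.98
ee_pos: [458.0, -218.3, 21.8]
ee_rot: [-180.0, 0.0, 168.5]
force: [0.4, -0.2, -0.0]
gripper_width: 70.4
time_s: 13.22
ee_pos: [457.9, -218.4, 21.5]
ee_rot: [-180.0, 0.0, 168.5]
force: [0.4, -0.9, 0.7]
gripper_width: 67.6
time_s: 13.48
ee_pos: [457.7, -218.5, 21.5]
ee_rot: [-180.0, -0.0, 168.5]
force: [-2.0, -2.4, 1.2]
gripper_width: 64.7
```

```bash
python3 -m jog '0 0 0 0 -0.03 0 0.69;0 0 0 0 -0.03 0 0.69' && python3 -m jog '0 0 0 0 0 0 0.67;0 0 0 0 0 0 0.67' && python3 -m jog '0 0 0 0 0 0 0.65;0 0 0 0 0 0 0.65'&& python3 -m jog '0 0 0 0 0 0 0.63;0 0 0 0 0 0 0.63'
```

```text
time_s: 13.72
ee_pos: [457.6, -218.6, 21.4]
ee_rot: [180.0, -0.1, 168.5]
force: [-1.6, 0.5, 1.2]
gripper_width: 62.8
time_s: 13.98
ee_pos: [457.4, -218.6, 21.4]
ee_rot: [180.0, -0.1, 168.5]
force: [-3.6, 1.4, 2.9]
gripper_width: 61.4
time_s: 14.22
ee_pos: [457.3, -218.6, 21.4]
ee_rot: [180.0, -0.1, 168.5]
force: [-3.9, 2.4, 4.7]
gripper_width: 59.4
time_s: 14.48
ee_pos: [457.2, -218.6, 21.3]
ee_rot: [180.0, -0.1, 168.5]
force: [-4.5, 4.2, 4.1]
gripper_width: 57.4
```

```bash
python3 -m jog '0 0 0 -0.05 0.02 0 0.61;0 0 0 -0.05 0.02 0 0.61' && python3 -m jog '0 0 0 0 0 0 0.59;0 0 0 0 0 0 0.59' && python3 -m jog '0 0 0 0 0 0 0.57;0 0 0 0 0 0 0.57'&& python3 -m jog '0 0 0 0 0 0 0.55;0 0 0 0 0 0 0.55'
```

```text
time_s: 14.72
ee_pos: [457.0, -218.5, 21.4]
ee_rot: [180.0, 0.0, 168.5]
force: [-2.0, 1.4, 0.7]
gripper_width: 55.6
time_s: 14.98
ee_pos: [456.9, -218.6, 21.4]
ee_rot: [180.0, 0.0, 168.5]
force: [-1.1, 1.5, 1.1]
gripper_width: 53.4
time_s: 15.22
ee_pos: [456.8, -218.5, 21.4]
ee_rot: [180.0, 0.0, 168.5]
force: [-1.1, 2.5, 0.3]
gripper_width: 51.8
time_s: 15.48
ee_pos: [456.7, -218.5, 21.5]
ee_rot: [180.0, 0.0, 168.5]
force: [-0.5, 2.8, 0.6]
gripper_width: 50.3
```

```bash
python3 -m jog '0 0 0 0 0.015 0 0.54;0 0 0 0 0.015 0 0.53' 8 && python3 -m jog '0 0 0 0 0 0 0.52;0 0 0 0 0 0 0.51' && python3 -m jog '0 0 0 0 0 0 0.5;0 0 0 0 0 0 0.49'&& python3 -m jog '0 0 0 0 0 0 0.48;0 0 0 0 0 0 0.48'
```

```text
time_s: 15.72
ee_pos: [456.7, -218.5, 21.4]
ee_rot: [-180.0, 0.0, 168.5]
force: [-1.2, 0.1, -0.9]
gripper_width: 48.3
time_s: 15.98
ee_pos: [456.6, -218.4, 21.5]
ee_rot: [-180.0, -0.0, 168.5]
force: [-1.9, -0.9, -0.7]
gripper_width: 46.8
time_s: 16.23
ee_pos: [456.5, -218.4, 21.5]
ee_rot: [-180.0, -0.0, 168.5]
force: [-2.7, -1.3, -0.3]
gripper_width: 44.8
time_s: 16.48
ee_pos: [456.5, -218.3, 21.5]
ee_rot: [-180.0, -0.0, 168.5]
force: [-3.7, -2.1, 0.5]
gripper_width: 44.0
```

```bash
python3 -m jog '0 0 0 0 -0.015 0 0.47;0 0 0 0 -0.015 0 0.46' 8 && python3 -m jog '0 0 0 0 0 0 0.45;0 0 0 0 0 0 0.45' && python3 -m jog '0 0 0 0 0 0 0.44;0 0 0 0 0 0 0.44'&& python3 -m jog '0 0 0 0 0 0 0.43;0 0 0 0 0 0 0.43'
```

```text
time_s: 16.73
ee_pos: [456.4, -218.3, 21.4]
ee_rot: [180.0, -0.0, 168.5]
force: [-3.9, -2.0, -0.3]
gripper_width: 42.7
time_s: 16.98
ee_pos: [456.5, -218.4, 21.4]
ee_rot: [180.0, -0.0, 168.5]
force: [-3.9, -0.3, 1.1]
gripper_width: 42.6
time_s: 17.23
ee_pos: [456.5, -218.4, 21.4]
ee_rot: [180.0, -0.0, 168.5]
force: [-3.1, -1.4, 0.9]
gripper_width: 42.8
time_s: 17.48
ee_pos: [456.5, -218.4, 21.4]
ee_rot: [180.0, -0.0, 168.5]
force: [-3.3, -0.3, 0.3]
gripper_width: 42.5
```

Stalled at 42.6 mm under 8 N, so the block is at the anvil and the barb is resisting. I'll raise the force gradually with the position stop just ahead.

```bash
python3 -m jog '0 0 0 0 0 0 0.43;0 0 0 0 0 0 0.43' 9.5 && python3 -m jog '0 0 0 0 0 0 0.43;0 0 0 0 0 0 0.43' 10.5 && python3 -m jog '0 0 0 0 0 0 0.43;0 0 0 0 0 0 0.43' 11.3
```

```text
time_s: 17.73
ee_pos: [456.5, -218.4, 21.4]
ee_rot: [180.0, -0.0, 168.5]
force: [-4.2, -0.2, 0.4]
gripper_width: 42.3
time_s: 17.98
ee_pos: [456.5, -218.4, 21.4]
ee_rot: [180.0, -0.0, 168.5]
force: [-4.5, -0.3, 0.0]
gripper_width: 41.8
time_s: 18.23
ee_pos: [456.5, -218.4, 21.4]
ee_rot: [180.0, -0.0, 168.5]
force: [-4.5, 1.2, 1.4]
gripper_width: 41.8
```

```bash
python3 -m jog '0 0 0 0 0 0 0.43;0 0 0 0 0 0 0.43' 12 && python3 -m jog '0 0 0 0 0 0 0.43;0 0 0 0 0 0 0.43' 12.6
```

```text
time_s: 18.48
ee_pos: [456.5, -218.4, 21.4]
ee_rot: [180.0, -0.0, 168.5]
force: [-5.4, 0.6, 0.3]
gripper_width: 41.4
time_s: 18.73
ee_pos: [456.5, -218.4, 21.4]
ee_rot: [180.0, -0.0, 168.5]
force: [-4.7, 0.1, 1.4]
gripper_width: 41.2
```

```bash
python3 -m jog '0 0 0 0 0 0 0.43;0 0 0 0 0 0 0.43' 13.2 && python3 -m jog '0 0 0 0 0 0 0.43;0 0 0 0 0 0 0.43' 13.7
```

```text
time_s: 18.98
ee_pos: [456.5, -218.4, 21.4]
ee_rot: [180.0, -0.0, 168.5]
force: [-4.6, 0.3, 0.5]
gripper_width: 39.2
time_s: 19.23
ee_pos: [456.5, -218.4, 21.4]
ee_rot: [180.0, -0.0, 168.5]
force: [-4.7, 0.7, 0.2]
gripper_width: 39.3
```

The barb gave between 12.6 and 13.2 N, and the width ran to the 39.2 stop. I'll drop the force to a safe 8 N and creep on to the snap.

```bash
python3 -m jog '0 0 0 0 0 0 0.43;0 0 0 0 0 0 0.425' 8 && python3 -m jog '0 0 0 0 0 0 0.42;0 0 0 0 0 0 0.42' 8 && python3 -m jog '0 0 0 0 0 0 0.415;0 0 0 0 0 0 0.415' 7.5 && python3 -m jog '0 0 0 0 0 0 0.41;0 0 0 0 0 0 0.41' 7
```

```text
time_s: 19.48
ee_pos: [456.5, -218.4, 21.4]
ee_rot: [180.0, -0.0, 168.5]
force: [-4.9, 0.7, 1.2]
gripper_width: 38.9
time_s: 19.73
ee_pos: [456.5, -218.4, 21.4]
ee_rot: [180.0, -0.0, 168.5]
force: [-5.3, 1.4, 1.4]
gripper_width: 38.5
time_s: 19.98
ee_pos: [456.4, -218.4, 21.4]
ee_rot: [180.0, -0.0, 168.5]
force: [-5.9, 1.0, 1.1]
gripper_width: 38.0
time_s: 20.23
ee_pos: [456.4, -218.4, 21.4]
ee_rot: [180.0, -0.0, 168.5]
force: [-5.9, 1.1, 1.5]
gripper_width: 37.9
```

```bash
python3 -m jog '0 0 0 0 0 0 0.405;0 0 0 0 0 0 0.405' 7 && python3 -m jog '0 0 0 0 0 0 0.4;0 0 0 0 0 0 0.4' 7 && python3 -m jog '0 0 0 0 0 0 0.39;0 0 0 0 0 0 0.39' 7
```

```text
time_s: 20.48
ee_pos: [456.4, -218.4, 21.4]
ee_rot: [180.0, -0.0, 168.5]
force: [-4.6, -0.3, 1.2]
gripper_width: 38.4
time_s: 20.72
ee_pos: [456.5, -218.4, 21.4]
ee_rot: [180.0, -0.0, 168.5]
force: [-4.9, 1.1, 1.4]
gripper_width: 38.1
time_s: 20.98
ee_pos: [456.4, -218.4, 21.4]
ee_rot: [180.0, -0.0, 168.5]
force: [-5.2, 0.6, 0.3]
gripper_width: 38.2
```

```bash
python3 -m jog '0 0 0 0 0 0 0.41;0 0 0 0 0 0 0.41' 9 && python3 -m jog '0 0 0 0 0 0 0.41;0 0 0 0 0 0 0.41' 10.5;  python3 - <<'E'
from h import *
im=snap('wrist','w6')[:,:,::-1]
o=np.zeros((560,640,3),np.uint8);o[:400]=im;cr=cv2.resize(im[225:265,250:390],None,fx=4,fy=4)
o[400:]=cv2.resize(im[285:325,240:400],(640,160));cv2.imwrite('pics/c6.png',o)
E
```

```text
time_s: 21.22
ee_pos: [456.4, -218.4, 21.4]
ee_rot: [180.0, -0.0, 168.5]
force: [-4.5, -0.6, 0.4]
gripper_width: 38.1
time_s: 21.48
ee_pos: [456.4, -218.4, 21.4]
ee_rot: [180.0, -0.0, 168.5]
force: [-4.7, 1.4, 1.4]
gripper_width: 37.3
```

```bash
python3 -m jog '0 0 0 0 0 0 0.405;0 0 0 0 0 0 0.40' 10.5 && python3 -m jog '0 0 0 0 0 0 0.395;0 0 0 0 0 0 0.395' && python3 -m jog '0 0 0 0 0 0 0.39;0 0 0 0 0 0 0.39' && python3 -m jog '0 0 0 0 0 0 0.385;0 0 0 0 0 0 0.38'
```

```text
time_s: 21.78
ee_pos: [456.4, -218.4, 21.4]
ee_rot: [180.0, -0.0, 168.5]
force: [-5.5, 0.7, 1.6]
gripper_width: 37.7
time_s: 22.02
ee_pos: [456.5, -218.4, 21.4]
ee_rot: [180.0, -0.0, 168.5]
force: [-6.2, 0.6, 1.4]
gripper_width: 37.9
time_s: 22.28
ee_pos: [456.4, -218.4, 21.4]
ee_rot: [180.0, -0.0, 168.5]
force: [-4.9, -0.3, 1.6]
gripper_width: 38.0
time_s: 22.52
ee_pos: [456.4, -218.4, 21.4]
ee_rot: [180.0, -0.0, 168.5]
force: [-6.2, 0.1, 1.6]
gripper_width: 37.4
```

It now stalls at about 37.8 mm under 10.5 N, so the ram has met the seated flange. I'll ease off, lift, and look at the block in the nest.

```bash
python3 -m jog '0 0 0 0 0 0 0.5;0 0 0 0 0 0 0.65;0 0 0 0 0 0 0.8;0 0 0 0 0 0 0.95;0 0 0 0 0 0 1' 20 && python3 -m jog '0 0 0 0 0 0 1;0 0 0 0 0 0 1; 0 0 0 0 0 0.5 1;0 0 0 0 0 2 1;0 0 0 0 0 4 1' && python3 -m jog '0 0 0 0 0 1.6 1;0 0 0 0 0 3.2 1;0 0 0 1.5 -0.3 3.8 1;0 0 0 3.2 -0.66 3.8 1;0 0 0 5 -1.04 3.8 1' && python3 -m jog '0 0 0 1.5 -0.3 0 1;0 0 0 2 -0.42 0 1;0 0 0 2 -0.42 0 1;0 0 0 2 -0.42 0 1;0 0 0 2 -0.42 0 1'; python3 - <<'E'
from h import *
P=camera_params('wrist');s=env.state();print(s['ee_pos'].round(1),s['ee_rot'].round(1),s['time_s'])
im=snap('wrist','w7')[:,:,::-1]
for q in('block_centre','bush_flange','ram','handle_l_grip','handle_r_grip'):
    for x in spotter.look_for(q,'wrist')[:3]: print(q,np.round(x['box']),x['conf'])
x0,y0=230,60
cv2.imwrite('pics/c7.png',cv2.resize(im[y0:y0+150,x0:x0+190],None,fx=4,fy=4,interpolation=cv2.INTER_CUBIC))
E
```

```text
time_s: 23.15
ee_pos: [458.0, -219.1, 21.9]
ee_rot: [-180.0, 0.2, 168.5]
force: [-0.3, -0.2, -0.8]
gripper_width: 82.6
time_s: 23.78
ee_pos: [456.1, -218.2, 122.5]
ee_rot: [180.0, -0.1, 168.5]
force: [-0.2, -0.5, 0.4]
gripper_width: 91.2
time_s: 24.4
ee_pos: [582.8, -244.8, 218.2]
ee_rot: [-180.0, 0.1, 168.5]
force: [0.4, -0.2, 0.4]
gripper_width: 91.2
time_s: 25.02
ee_pos: [630.7, -254.9, 217.2]
ee_rot: [180.0, 0.0, 168.5]
force: [-0.6, -0.4, 0.7]
gripper_width: 91.1
[ 630.7 -254.9  217.2] [180.    0.  168.5] 25.025
block_centre [609.   0.  31.  29.] 0.77
block_centre [305. 175.  24.  41.] 0.68
bush_flange [430.   0.  14.  18.] 0.56
bush_flange [606.  16.   8.  10.] 0.54
bush_flange [308. 172.  17.   7.] 0.52
ram [308. 150.  21.   8.] 0.58
handle_l_grip [326.   1.  22. 105.] 0.81
handle_r_grip [287.   1.  20. 103.] 0.64
```

View pics/c7.png

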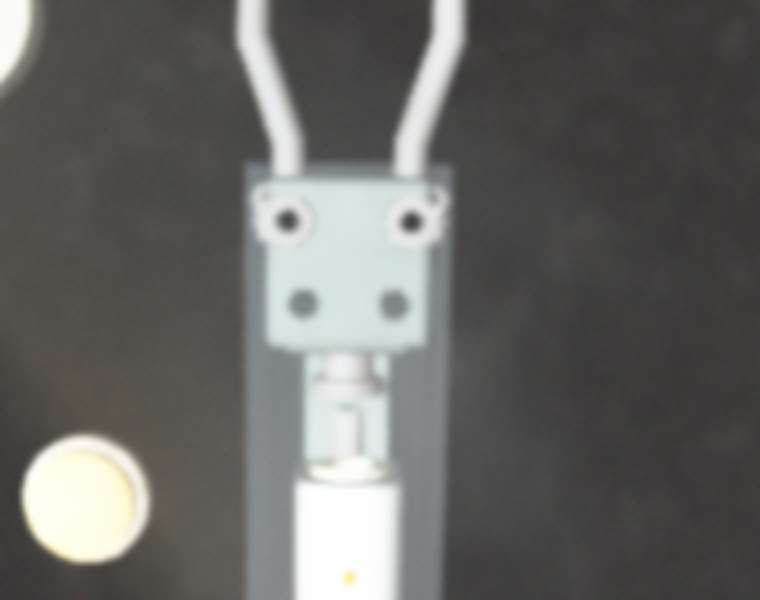

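The flange at (345,468) lies against the housing edge at row 482, with no neck showing. I'll check this numerically and get the block's x for the regrasp, and the bin pose.

```bash
python3 - <<'E'
from h import *
P=camera_params('wrist');s=env.state();print(s['ee_pos'].round(1))
f=lambda c,z:at_z('wrist',(230+(c[0]+.5)/4-.5,60+(c[1]+.5)/4-.5),z,P)[:2]
u=np.array([np.cos(np.radians(-11.6)),np.sin(np.radians(-11.6))]);n=np.array([-u[1],u[0]]);o=np.array([634.2,-255.5])
for k,c,z in(('house edge',(345,483),60),('ram rim',(345,395),50.5),('key near',(348,410),24.5)): print(k,((f(c,z)-o)@u).round(1),((f(c,z)-o)@n).round(1))
xb=((f((345,483),60)-o)@u)+20;print('block x',xb)
for out in(22,24,26.2):
    for xx in (xb,):
        t=np.linspace(0,2*np.pi,60);X=np.array([np.r_[o+u*(xx-out)+n*11.5*np.cos(a),40+11.5*np.sin(a)] for a in t])
        q=proj('wrist',X,P);print(out,'flange top row crop',(q[:,1].min()+.5-60)*4, 'left/right',((q[:,0].min()-230)*4,(q[:,0].max()-230)*4))
g=cv2.imread('pics/c7.png')[:,:,1];print('col 345 rows 440..500',g[440:500:4,345],g[440:500:4,320])
EX=[(277,147),(334,150),(272,188),(331,194)]
E
```

```text
[ 631.5 -255.   216.6]
house edge -7.7 -0.6
ram rim -30.3 -0.6
key near -21.9 0.2
block x 12.302914612986132
22 flange top row crop 453.54888841415493 left/right (np.float64(305.4259114917588), np.float64(385.83128156606836))
24 flange top row crop 446.90141742422725 left/right (np.float64(305.3761848130798), np.float64(385.88400025907436))
26.2 flange top row crop 439.57323379969205 left/right (np.float64(305.3223443179777), np.float64(385.94124383955136))
col 345 rows 440..500 [240 240 240 238 238 245 251 252 253 253 247 239 246 254 255] [236 236 237 236 226 209 214 238 252 244 224 234 252 255 255]
```

Measured flange top edge at row ~456 matches the "home" prediction (453.5; "out" would be 439.6). The block is about +11.7 mm along x in the nest. I'll regrasp it about 4 mm behind its middle and lift.

```bash
python3 -m jog '0 0 0 0.38 -0.08 -1.4 0.6;0 0 0 0.38 -0.08 -2.8 0.6;0 0 0 0.38 -0.08 -4.2 0.6;0 0 0 0.38 -0.08 -5 0.6;0 0 0 0.38 -0.08 -5.4 0.6' && python3 -m jog '0 0 0 0 0 -0.6 0.6;0 0 0 0 0 -1.2 0.6;0 0 0 0 0 -1.8 0.6;0 0 0 0 0 -2.16 0.6;0 0 0 0 0 -2.16 0.6' && python3 -m jog '0 0 0 0 0 0 0.4;0 0 0 0 0 0 0.25;0 0 0 0 0 0 0.2;0 0 0 0 0 0 0.2;0 0 0 0 0 0 0.2' 25 && python3 -m jog '0 0 0 0 0 0 0.2;0 0 0 0 0 0.2 0.2;0 0 0 0 0 0.6 0.2;0 0 0 0 0 2 0.2;0 0 0 0 0 4 0.2'; python3 - <<'E'
from h import *
im=cv2.imread('pics/t0.png')
g=cv2.cvtColor(im,cv2.COLOR_BGR2GRAY)
# bin corners (outer rim), refine from crop estimates
C=[at_z('top',c,z)[:2] for c,z in(((277,147),52),((334,150),52),((272,188),52),((331,194),52))]
print([c.round() for c in C],np.mean(C,0).round(), [np.linalg.norm(C[0]-C[1]),np.linalg.norm(C[0]-C[2])], np.degrees(np.arctan2(*(C[0]-C[1])[::-1])))
E
```

```text
time_s: 25.95
ee_pos: [640.6, -256.8, 80.0]
ee_rot: [180.0, -0.1, 168.5]
force: [-0.3, -0.4, 0.3]
gripper_width: 54.8
time_s: 26.58
ee_pos: [640.7, -256.8, 26.5]
ee_rot: [180.0, -0.1, 168.5]
force: [-0.1, -0.1, 0.1]
gripper_width: 54.7
time_s: 27.2
ee_pos: [641.4, -257.2, 28.1]
ee_rot: [-180.0, 0.0, 168.5]
force: [-0.2, -0.3, 2.3]
gripper_width: 30.0
time_s: 27.82
ee_pos: [640.1, -256.5, 126.9]
ee_rot: [179.9, -0.2, 168.5]
force: [0.6, -0.5, -2.2]
gripper_width: 30.2
[array([654., 101.]), array([648., -40.]), array([550., 110.]), array([537., -34.])] [597.  34.] [np.float64(141.49511274326977), np.float64(104.46548035562793)] 87.34714600182275
```

Block held (30.0 mm) and lifted free. Bin centre is about (597,34), and the measured 141x104 mm fits the given size. I'll carry the block there and set it down at (597,20), clear of the case.

```bash
python3 -m jog '0 0 0 0 0 1.5 0.2;0 0 0 0 0 3 0.2;0 0 0.4 -0.4 1.5 3 0.2;0 0 0.9 -0.8 3.5 3 0.2;0 0 1.7 -1.2 5.5 3 0.2' && python3 -m jog '0 0 0 -0.2 1.6 0 0.2;0 0 0 -0.4 3.2 0 0.2;0 0 0 -0.56 4.8 0 0.2;0 0 0 -0.56 5.6 0 0.2;0 0 0 -0.56 5.6 0 0.2' && python3 -m jog '0 0 0 0 0 0 0.2;0 0 0 0 0 0 0.2'; python3 - <<'E'
from h import *
P=camera_params('wrist');s=env.state();print(s['ee_pos'].round(1),s['ee_rot'].round(1),s['time_s'])
im=snap('wrist','w8')[:,:,::-1].copy()
for x,y in((597,34),):
    for a,b in((-68,-48),(68,-48),(68,48),(-68,48),(0,0)):
        bx=np.array([.047,.999]);by=np.array([-.999,.047]);q=proj('wrist',np.r_[np.array([x,y])+a*bx+b*by,2],P)[0];cv2.circle(im,(int(q[0]),int(q[1])),3,(0,0,255),-1)
cv2.imwrite('pics/w8m.png',im)
E
```

```text
time_s: 28.45
ee_pos: [610.6, -118.3, 202.7]
ee_rot: [180.0, 0.0, 177.1]
force: [0.3, -0.0, -2.0]
gripper_width: 30.2
time_s: 29.08
ee_pos: [597.3, 21.2, 202.6]
ee_rot: [-180.0, 0.0, 177.1]
force: [-0.3, -0.6, -2.2]
gripper_width: 29.5
time_s: 29.32
ee_pos: [597.4, 19.2, 202.4]
ee_rot: [-180.0, -0.0, 176.9]
force: [-0.2, 0.7, -2.2]
gripper_width: 29.5
[597.4  19.2 202.4] [-180.    -0.   176.9] 29.325
```

View pics/w8m.png

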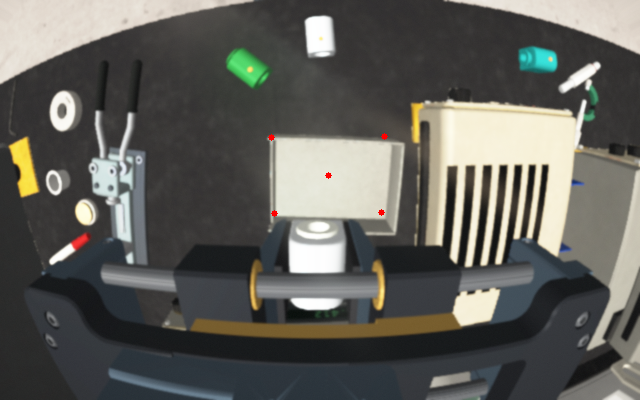

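The held block's flange is flush, at (317,225) — compare the neck seen earlier. The projected bin corners lie on the floor within a few mm, and the case is clear. Lowering and releasing.

```bash
python3 -m jog '0 0 0 0 0.1 -1.7 0.2;0 0 0 0 0.1 -3.4 0.2;0 0 0 0 0.1 -5.1 0.2;0 0 0 0 0.1 -6.4 0.2;0 0 0 0 0.1 -7 0.2' && python3 -m jog '0 0 0 0 0 -0.3 0.2;0 0 0 0 0 -0.6 0.2;0 0 0 0 0 -0.66 0.2;0 0 0 0 0 -0.66 0.2' && python3 -m jog '0 0 0 0 0 0 0.3;0 0 0 0 0 0 0.4;0 0 0 0 0 0 0.5;0 0 0 0 0 0 0.5;0 0 0 0 0 0 0.5' && python3 -m jog '0 0 0 0 0 0.6 0.5;0 0 0 0 0 1.6 0.5;0 0 0 0 0 3 0.5;0 0 0 0 0 5 0.5;0 0 0 0 0 7 0.5' && python3 -m jog '0 0 0 0 0 0.6 0.5;0 0 0 0 0 0.6 0.5;0 0 0 0 0 0.6 0.5'; python3 - <<'E'
from fit import *
P=camera_params('wrist');s=env.state();print(s['ee_pos'].round(1),s['time_s'],s['force'].round(1))
im=snap('wrist','w9')[:,:,::-1]
for x in spotter.trace('block_centre','wrist'):
    b=x['box'];print(np.round(b),x['conf'],at_z('wrist',(b[0]+b[2]/2,b[1]+b[3]/2),22,P).round(1))
cv2.imwrite('pics/c9.png',np.vstack([im[:,:]]))
E
```

```text
time_s: 30.0
ee_pos: [596.2, 22.2, 25.6]
ee_rot: [-180.0, -0.2, 176.9]
force: [0.3, 0.2, -2.1]
gripper_width: 30.0
time_s: 30.5
ee_pos: [597.6, 23.0, 11.6]
ee_rot: [180.0, 0.1, 177.0]
force: [-0.2, -0.3, -2.0]
gripper_width: 29.8
time_s: 31.12
ee_pos: [597.2, 23.0, 11.1]
ee_rot: [180.0, 0.0, 177.0]
force: [-0.2, -0.6, 0.6]
gripper_width: 45.4
time_s: 31.75
ee_pos: [597.0, 23.0, 188.6]
ee_rot: [180.0, 0.1, 177.0]
force: [1.2, -0.2, -0.3]
gripper_width: 45.6
time_s: 32.12
ee_pos: [596.0, 23.0, 199.2]
ee_rot: [-180.0, -0.2, 177.0]
force: [0.1, 0.3, -0.1]
gripper_width: 45.3
[596.   23.  199.2] 32.125 [ 0.1  0.3 -0.1]
[303. 167.  27.  42.] 0.84 [604.2  23.   22. ]
[222.  51.  48.  42.] 0.73 [465.3 -48.5  22. ]
[518.  45.  38.  28.] 0.71 [440.4 325.1  22. ]
```

View pics/c9.png

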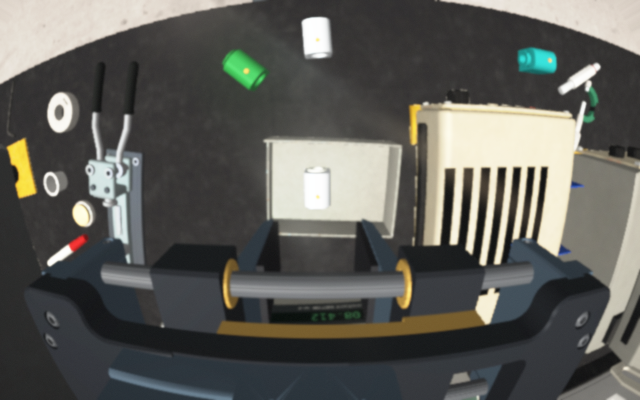

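The block stands in the bin at (317,187). The nest is empty, and the finished block (317,38) and ring gauge (62,112) are undisturbed. Handing in.

```bash
python3 -c "
from workcell import env
s=env.state();print(s['time_s'],s['force'],s['gripper_width']);print(env.job_done())"
```

```text
32.225 [-0.82530422  0.32946342 -0.67406649] 45.46922230115464
the job is handed in; nothing more can be done
None
```

I set the unfinished block on the nest key, squeezed its bush home, put the block in the grey bin, and handed in at 32.2 s; no verdict was reported.

- **Squeeze:** the barb gave between 12.6 and 13.2 N of commanded grip force. I had gone up to 13.7 N before I dropped to 8 N and crept on. The handles then stalled at about 37.8 mm under 10.5 N, which I took as the ram meeting the seated flange. The click itself did not show clearly in the width readings. I could not read the ram's push directly; by my estimate it stayed under the 18 N limit.
- **Bush:** in the wrist view the flange edge was at row 456. I predicted 453.5 for a seated bush and 439.6 for one still out, and no neck was visible. This was a picture check, since the bush joint cannot be read.
- **Nest:** after pressing, the block's middle was 11.7 to 12.3 mm along the nest's x, inside the 14.5 mm limit.
- **Bin:** the last wrist picture shows the block upright and released in the bin at about (604, 23) mm. The finished block and the ring gauge look undisturbed, judged by eye. The gripper was clear, with the force reading under about 1 N.
- **Disagreements:** the camera-based bin outline was a few millimetres off the picture, and the wrist, top and scene cameras differed by 1 to 3 mm on the block's starting position. The scene camera's angle for the block was well off (-12° against about 3 to 4°), so I ignored it.

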